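# Stand the lantern over the deck's hidden bearer

## Robot

A 6-joint arm with a two-finger parallel gripper is mounted at the origin on the work surface. World frame = base frame: x ahead of the robot, y to its left, z up, the work surface at z = 0. Lengths are in m, angles in rad, forces in N, time in s.
With the tool pointing down it reaches from about 0.3 to 0.875 m from the base axis. Payload 6.4 kg.
Tool frame: the origin (TCP) lies where the fingers leave the gripper's body, on its centre line; the fingertips stand 73 mm ahead of it and the grasp point (between the pads) lies 54 mm ahead of it (ctrl.pinch_z is the distance from the TCP to the grasp point, in m); z points along the fingers, y is the direction in which the jaws open and shut (so a half turn about z gives the same grasp; the last joint's range is limited). The gripper opens to 85 mm and grips with 20 to 120 N. Pads are 22 mm wide; open, the fingers measure 114 mm over their backs; the gripper's body (76 mm by 85 mm) begins 54 mm behind the grasp point. The pads swing forward as they close: fully open they stand 13 mm farther back than shut.
Start: joints at [0.968, 0.181, 1.607, -0, 1.354, -0.206], TCP at [0.222, 0.53, 0.304] pointing down, gripper open.
Joint ranges: [-2.99, 2.99], [-0.89, 2.07], [0.3, 2.58], [-1.14, 4.28], [0, 2.63], [-3.12, 3.12]. Speed limits (rad/s): [2.57, 2.57, 3.01, 3.14, 3.14, 3.14].

## Interface

Orientations are given as a unit quaternion [w, x, y, z].
In Python, from bench import ctrl, camera, camera_model gives the robot as it stands.
- The arm moves only by the tool arm_command, never from a script. Its argument "series" is a list of rows, each a list of 7 numbers: the shift along the tool's x, y, z in m, then the turn, a rotation vector about the tool's x, y, z in degrees, then the finger opening in m, from 0 to 0.0854. In form: [[tx, ty, tz, rx, ry, rz, gripper], ...]. A call has exactly 5 rows; each row is the pose to reach, as a shift and turn from the pose commanded when the call began, along the tool's axes at that moment; what a row does not reach only later rows make up. A row lasts 1/10 s, in which the tool goes at most 50 mm and 8.59 degrees, less where a joint would pass 70% of its speed; a pose out of reach is approached as far as the arm can. A call with a gripper value outside its range is refused whole. The fingers move at their own pace and stop on an object; the grip force is fixed at half the most. Time passes only in rows, so rows that repeat a pose let the fingers close, or fill a call up. It gives the time, the measured TCP pose, the force and the opening at its end, in the units of the state.
- ctrl.get_obs(): the state, without advancing time (a new reading comes with each control period).
- camera(name): name is "scene" or "side" or "wrist"; returns (picture, depth): 384x512x3 uint8, red, green, blue; 384x512 float32, m along the optical axis (not along the pixel's ray), 0 where there is no reading.
- camera_model(name): a dict with "K" (3x3 intrinsics, pixels), "position" and "attitude" of the camera in the world. Camera axes: x right, y down, z forward; pixel columns grow to the right and rows downward; lengths in m; the calibration is good to about 2 mm. A picture is of the moment at which its call begins: read the wrist's pose just before it. camera_model takes no time and is no camera call; for the wrist camera it gives the pose at the moment of the call.
- ctrl.hand_in(): hands the job in, once; it reports no verdict.
The state is a dict: "time_s": time; "q": joint angles; "dq": joint speeds; "joint_efforts": joint torques, N m; "eef_pos": TCP position; "eef_rot": TCP orientation; "wrist_force": force on the tool from outside, world axes, zero at the start; "torque": the same for the moment, N m; "opening": opening from 0.0 (shut) to 1.0 (fully open).
Only numpy, scipy, OpenCV 4.12 (cv2) and the standard library are available. Lean on these libraries where they do the work, as an engineer would, in place of code of your own. Each camera call takes 0.05 s, during which the arm holds its last target. There are 200 camera calls.

## Task

The heavy lantern has to stand on the springy display deck, but only the spot over the hidden bearer carries it. First press gently along the boards with the fingers until you feel where they turn stiff, then pick up the lantern and set it down gently, upright, in the middle of the deck's depth on that spot, so that it stands level and the boards do not sag under it. Let go of it, and leave the other goods where they are.

Things in the scene. Friction and masses are not known exactly. Their poses are not given: they have to be found in the camera images.
- deck: fixed low wooden display deck, 150 mm deep (its x axis) by 364 mm long (its y axis), boards' top face 60 mm above the table. Origin: centre of its underside; z up. Hidden inside is one bearer: an upright rib 6 mm wide along the deck's y, running under the boards along x, its centre anywhere within 140 mm of the deck's middle along y. It cannot be seen; nothing else holds the boards up.
- deck_top (a point): centre of the deck's top face, axes as the deck's. 14 boards, 25 mm wide on a 26 mm pitch along y, run the full depth along x; this point lies between the two middle ones. Each gives straight down alone: from about 0.4 N it sinks 1 mm per 0.2 N, to a stop 13 mm down. The one or two boards over the rib sink only 0.8 mm so, then 1 mm per 8 N. More than 18 N from the fingers cracks a board.
- lantern: metal candle lantern with amber glass, 0.7 to 1.0 kg, square foot 72 x 72 mm, 142 mm high, starting on the table beside one end of the deck (left or right). Origin: centre of the foot's underside; z up through the chimney. Where no stiff board lies under the middle of its foot it sinks several mm or leans.
- lantern_chimney (a point): grip point: middle of the round chimney on top of the lantern, 24 mm in diameter, running from 103 to 139 mm above the foot, on the lantern's axis; this point is 124 mm above the foot. A flat 28 mm cap sits on the top 3 mm.
- nut_jar: tall jar of nuts with a steel screw cap, 72 mm across, 120 mm high, on the table at the opposite end of the deck from the lantern. Origin: centre of its underside. To be left alone.
- jam_jar: small jar, 54 mm across, 70 mm high, on the table behind the deck (far side). Origin: centre of its underside. To be left alone.
- mug: white mug, 76 mm across, 85 mm high, on the table behind the deck. Origin: centre of its underside. To be left alone.
- gift_box: flat wrapped gift box 80 x 110 x 40 mm, on the table behind the deck. Origin: centre of its underside. To be left alone.
- gnome: turned wooden gnome with a pointed hat, 60 mm across, 105 mm high, on the table in front of the deck (robot's side). Origin: centre of its underside. To be left alone.
- candle_tin: low round metal candle tin, 52 mm across, 32 mm high, on the table in front of the deck. Origin: centre of its underside. To be left alone.
Mind the look-alikes: they are no part of the job. What is shaped like the lantern but green or red is not meant.

How it is judged:
On the way, in this order (a step that is already met when the one before it is completed fails the run):
1. the fingers press on the deck's boards (over 1 N) while the lantern still stands at its start (contact force between the fingers and deck above 1 N and distance of lantern from where it was at the start of the episode below 0.02 m), for 0.05 s.
2. the lantern is lifted clear of the table (height (world z) of lantern above 0.02 m), for 0.1 s.
At the end, for the whole second after the job is handed in: The lantern stands released and at rest on the deck, within 40 mm of the middle of its depth, its foot's centre no more than 3 mm below the unloaded board tops, and leaning less than 0.035 rad (2 degrees) (z of lantern in the frame of deck between 0.057 and 0.064 m and angle between lantern's own z axis and vertical below 0.035 rad and x of lantern in the frame of deck between -0.04 and 0.04 m and y of lantern in the frame of deck between -0.17 and 0.17 m and linear speed of lantern below 0.02 m/s); the robot touches nothing.
It fails at once if the fingers push on the deck with more than 18 N (contact force between the fingers and deck above 18 N).
It fails at once if the lantern is pushed or dropped onto the deck with more than 35 N (contact force between lantern and deck above 35 N).
It fails at once if the lantern is tipped by more than 0.5 rad (angle between lantern's own z axis and vertical above 0.5 rad).
It fails at once if another of the goods is moved by more than 30 mm (distance of any of nut_jar, jam_jar, mug, gift_box, gnome, candle_tin from where it was at the start of the episode above 0.03 m).
It also fails if it takes over 72 s, if anything falls off the work surface, if the arm or the gripper's body presses on something with over 40 N, if the wrist force passes 120 N, or if a joint passes its speed limit or range.

## Working session

There is one attempt and no reset: what is moved stays moved. The work goes in short steps, Python scripts to look and compute and a tool call to move; the robot and the scene stay as the last step left them, time stands still between calls to the robot, and variables do not carry over. Pictures are saved under pics/ and viewed, about 8 in all and at most 12, crops included, and the job is handed in when it is done.

Besides the shell and the picture viewer there is one more tool, called after "Emit:" as name(argument=value, ...) on one line, values as JSON. arm_command: Moves the arm, as the interface text tells. Its arguments: {"type":"object","properties":{"series":{"type":"array","items":{"type":"array","items":{"type":"number"}}}},"required":["series"]}

```bash
mkdir -p pics
cat > h.py <<'E'
import numpy as np, cv2
from bench import ctrl,camera,camera_model
from scipy.spatial.transform import Rotation as R
def rot(a):
    a=np.array(a,float)
    return a if a.shape==(3,3) else R.from_quat(a[[1,2,3,0]]).as_matrix()
def cloud(name):
    m=camera_model(name); im,d=camera(name)
    v,u=np.mgrid[:384,:512]; K=np.array(m["K"])
    P=np.stack([(u-K[0,2])/K[0,0]*d,(v-K[1,2])/K[1,1]*d,d],-1)@rot(m["attitude"]).T+np.array(m["position"])
    P[d==0]=np.nan
    return im,P
def save(n,im): cv2.imwrite("pics/"+n,cv2.cvtColor(im,cv2.COLOR_RGB2BGR))
E
python3 - <<'E'
from h import *
o=ctrl.get_obs(); print({k:np.round(v,3) for k,v in o.items()}, ctrl.pinch_z)
A=[]
for n in("scene","side"):
    im,P=cloud(n); np.savez(f"{n}.npz",im=im,P=P); A.append(im); m=camera_model(n); print(n,m)
save("a.png",cv2.resize(A[0],(800,600))); save("b.png",cv2.resize(A[1],(800,600)))
E
```

```text
{'time_s': np.float64(0.0), 'q': array([ 0.968,  0.182,  1.608,  0.   ,  1.354, -0.206]), 'dq': array([-0.001,  0.   ,  0.   , -0.001, -0.002,  0.   ]), 'joint_efforts': array([ 0.0000e+00, -4.4488e+01, -3.5134e+01, -0.0000e+00,  9.0000e-03,
        0.0000e+00]), 'eef_pos': array([0.222, 0.53 , 0.303]), 'eef_rot': array([-0.   ,  0.197,  0.98 , -0.001]), 'wrist_force': array([1.013, 0.241, 0.436]), 'torque': array([ 0.   , -0.03 , -0.019]), 'opening': np.float64(1.002)} 0.0539
scene {'K': array([[414.19549657,   0.        , 255.68449761],
       [  0.        , 414.19549657, 194.62198986],
       [  0.        ,   0.        ,   1.        ]]), 'position': array([1.08599658, 0.17914864, 1.09328263]), 'attitude': array([-0.16251998,  0.60320728,  0.75445468, -0.20131162])}
side {'K': array([[493.1248004 ,   0.        , 260.51773027],
       [  0.        , 493.1248004 , 190.3934127 ],
       [  0.        ,   0.        ,   1.        ]]), 'position': array([-0.1856621 , -0.9766328 ,  0.94686767]), 'attitude': array([-0.45303716,  0.83525052, -0.27862249,  0.13958301])}
```

View pics/a.png

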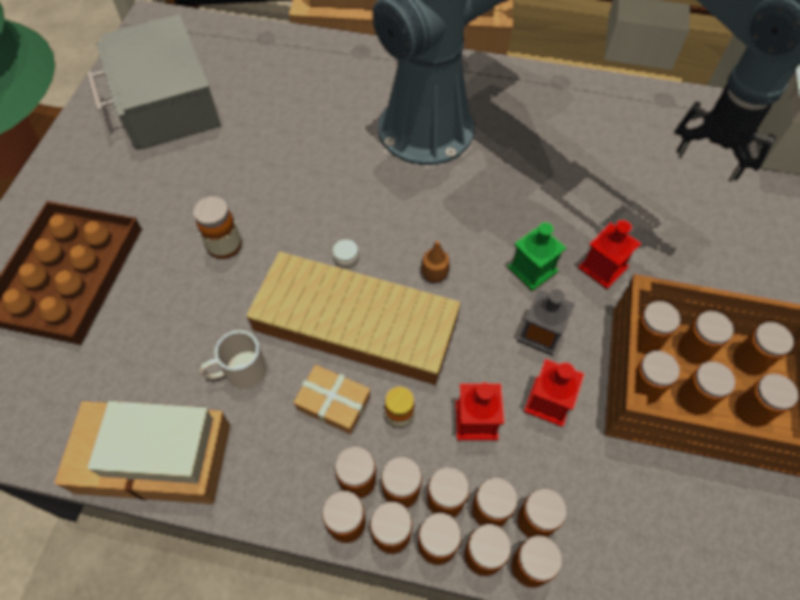

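View pics/b.png

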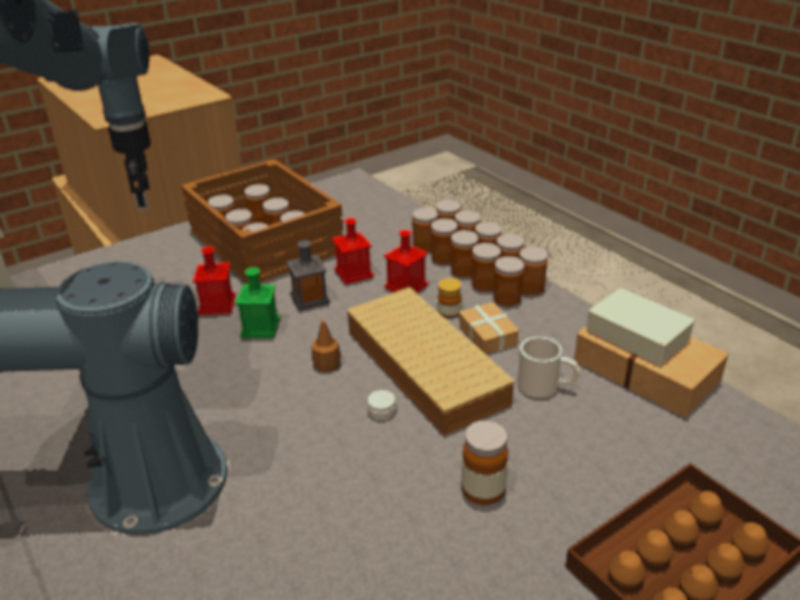

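The lantern candidates in the 800x600 scene picture are grey with amber glass (545,322), green (537,258), and red (610,252), (480,410) and (556,392). I choose the grey/amber one at the left (+y) end of the deck. In the side view it is at (308,275). Next I measure it and the deck.

Run:
```python
from h import *
for n in("scene","side"):
    z=np.load(n+".npz"); im,P=z["im"],z["P"]; s=512/800
    hsv=cv2.cvtColor(im,cv2.COLOR_RGB2HSV)
    m=(abs(P[...,2]-.06)<.008)&(hsv[...,0]>12)&(hsv[...,0]<32)&(hsv[...,1]>80)
    k,l,st,c=cv2.connectedComponentsWithStats(m.astype(np.uint8))
    i=1+np.argmax(st[1:,4]); Q=P[l==i]; r=cv2.minAreaRect(Q[:,:2].astype(np.float32)*1000)
    print(n,"deck",r,np.median(Q[:,2]),st[i])
    u,v=(np.array([545,322] if n=="scene" else [308,275])*s).astype(int)
    w=np.s_[v-32:v+32,u-30:u+30]; p=P[w].reshape(-1,3); hs=hsv[w].reshape(-1,3)
    for lo,hi in((.03,.1),(.105,.138),(.136,.15)):
        g=p[(p[:,2]>lo)&(p[:,2]<hi)&~((hs[:,1]>170)&((hs[:,0]<6)|(hs[:,0]>40)))]
        g=g[np.linalg.norm(g[:,:2]-np.median(g[:,:2],0),axis=1)<.05]
        print(lo,len(g),g.mean(0).round(4),g.min(0).round(3),g.max(0).round(3))
    # whole-lantern footprint and neighbours
    g=p[(p[:,2]>.025)&(p[:,2]<.1)&(hs[:,1]<170)]
    print(cv2.minAreaRect(g[:,:2].astype(np.float32)*1000))
    # tops of neighbours
    q=P[(P[...,2]>.125)&(P[...,2]<.16)&(hsv[...,1]>170)&((hsv[...,0]<5)|(abs(hsv[...,0]-60)<15)|(hsv[...,0]>175))]
    if len(q):
        _,lab,cen=cv2.kmeans(q[:,:2].astype(np.float32),4,None,(3,50,1e-5),5,cv2.KMEANS_PP_CENTERS);print(cen.round(3))
cv2.imwrite("pics/c.png",cv2.resize(cv2.cvtColor(np.load("scene.npz")["im"][160:270,290:410],cv2.COLOR_RGB2BGR),None,fx=5,fy=5))
```

```text
scene deck ((529.9779052734375, -30.979415893554688), (364.244384765625, 154.69068908691406), 84.6887435913086) 0.05997852233170542 [ 158  161  136   79 5902]
0.03 536 [0.4905 0.3139 0.0784] [0.444 0.277 0.03 ] [0.516 0.354 0.1  ]
0.105 59 [0.4812 0.3157 0.1188] [0.464 0.304 0.105] [0.487 0.33  0.138]
0.136 79 [0.4737 0.3179 0.1418] [0.46  0.305 0.138] [0.487 0.332 0.147]
((510.3497619628906, 322.8314208984375), (161.92276000976562, 87.19802856445312), 7.265942096710205)
[[0.339 0.283]
 [0.674 0.226]
 [0.301 0.421]
 [0.612 0.346]]
side deck ((530.0431518554688, -28.766952514648438), (372.44671630859375, 155.2122802734375), 84.66250610351562) 0.06072367255295186 [ 222  185  107   81 3923]
0.03 395 [0.4771 0.4515 0.065 ] [0.431 0.439 0.03 ] [0.53  0.493 0.1  ]
0.105 148 [0.471  0.4498 0.1188] [0.435 0.44  0.105] [0.517 0.459 0.135]
0.136 40 [0.4715 0.3162 0.1429] [0.46  0.3   0.136] [0.488 0.332 0.147]
((494.6679382324219, 359.4302978515625), (425.1860656738281, 186.3548583984375), 60.6829833984375)
[[0.332 0.281]
 [0.668 0.222]
 [0.605 0.342]
 [0.298 0.419]]
```

View pics/c.png

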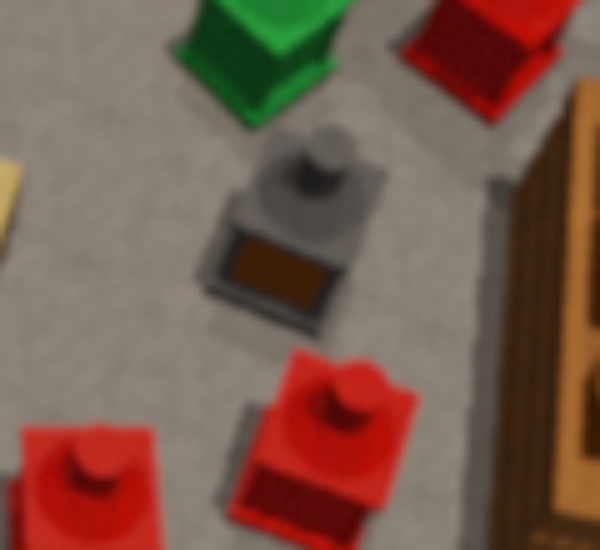

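The crop confirms it: dark grey body and amber glass, chimney top at crop pixel (330,145). In the world frame that is about (0.473, 0.317), with its top at z 0.142. The deck centre is about (0.530, -0.030), yaw about -5.3°, top at z 0.060. Next I move above the deck.

Emit:
arm_command(series=[[-0.5,-0.397,0,0,0,72.6,0],[-0.5,-0.397,0,0,0,72.6,0],[-0.5,-0.397,0,0,0,72.6,0],[-0.5,-0.397,0,0,0,72.6,0],[-0.5,-0.397,0,0,0,72.6,0]])

```text
time_s: 0.6
eef_pos: [0.3429, 0.3095, 0.3036]
eef_rot: [-0.0, 0.545, 0.839, -0.0]
wrist_force: [0.4, 1.2, -0.1]
opening: 0.144
```

```bash
cat >> h.py <<'E'
def go(x,y,z,ang):  # print shift/turn in tool axes to TCP x,y,z, tool x at world angle ang(deg), pointing down
    o=ctrl.get_obs(); T=rot(o["eef_rot"]); a=np.radians(ang)
    G=np.array([[np.cos(a),np.sin(a),0],[np.sin(a),-np.cos(a),0],[0,0,-1]]).T
    print("t",o["time_s"].round(2),"pos",np.round(o["eef_pos"],4),"F",np.round(o["wrist_force"],2),"op",round(float(o["opening"]),3))
    print("shift",(T.T@(np.array([x,y,z])-o["eef_pos"])).round(4),"turn",R.from_matrix(T.T@G).as_rotvec(degrees=True).round(2))
E
sed -i 's/,0\],\[np.sin(a),-np.cos/,0],[np.sin(a),-np.cos/' h.py
python3 -c "
from h import *
go(.53,-.03,.30,84.67)"
```

```text
Traceback (most recent call last):
  File "h.py", line 17, in go
    print("t",o["time_s"].round(2),"pos",np.round(o["eef_pos"],4),"F",np.round(o["wrist_force"],2),"op",round(float(o["opening"]),3))
              ^^^^^^^^^^^^^^^^^
AttributeError: 'float' object has no attribute 'round'
```

```bash
sed -i 's/o\["time_s"\].round(2)/o["time_s"]/' h.py
python3 -c "
from h import *
go(.53,-.03,.30,84.67)"
```

```text
t 0.6 pos [0.3429 0.3095 0.3036] F [ 0.37  1.15 -0.11] op 0.144
shift [-0.3862  0.0329  0.0037] turn [-1.000e-02  1.000e-02  2.931e+01]
```

Emit:
arm_command(series=[[-0.386,0.033,0.004,0,0,29.3,0],[-0.386,0.033,0.004,0,0,29.3,0],[-0.386,0.033,0.004,0,0,29.3,0],[-0.386,0.033,0.004,0,0,29.3,0],[-0.386,0.033,0.004,0,0,29.3,0]])

```text
time_s: 1.1
eef_pos: [0.465, 0.0911, 0.3012]
eef_rot: [-0.0, 0.738, 0.675, 0.0]
wrist_force: [0.5, 0.9, -0.7]
opening: -0.002
```

```bash
python3 -c "
from h import *
go(.53,-.03,.30,84.67)"
```

```text
t 1.1 pos [0.465  0.0911 0.3012] F [ 0.45  0.9  -0.71] op -0.002
shift [-0.1148  0.0756  0.0012] turn [ 0.   -0.01  0.21]
```

Emit:
arm_command(series=[[-0.115,0.076,0.001,0,0,0.2,0],[-0.115,0.076,0.001,0,0,0.2,0],[-0.115,0.076,0.001,0,0,0.2,0],[-0.115,0.076,0.001,0,0,0.2,0],[-0.115,0.076,0.001,0,0,0.2,0]])

```text
time_s: 1.6
eef_pos: [0.53, -0.0287, 0.2995]
eef_rot: [-0.001, 0.739, 0.674, -0.0]
wrist_force: [-0.3, 0.7, -0.0]
opening: -0.001
```

Run:
```python
from h import *
go(.53,-.03,.30,84.67)
im,P=cloud("wrist"); save("w.png",cv2.resize(im,(800,600))); np.savez("w.npz",im=im,P=P)
hsv=cv2.cvtColor(im,cv2.COLOR_RGB2HSV)
m=(abs(P[...,2]-.06)<.008)&(hsv[...,0]>12)&(hsv[...,0]<32)&(hsv[...,1]>80)
Q=P[m]; print(m.sum(),cv2.minAreaRect(Q[:,:2].astype(np.float32)*1000),np.median(Q[:,2]))
F=[ctrl.get_obs()["wrist_force"].round(2) for _ in range(3)]; print(F)
```

```text
t 1.6 pos [ 0.53   -0.0287  0.2995] F [-0.33  0.74 -0.01] op -0.001
shift [-0.0013  0.0002 -0.0005] turn [-0.1  -0.04  0.01]
40408 ((605.4600830078125, -87.58035278320312), (348.3165283203125, 532.9208984375), 18.647979736328125) 0.0590369025013876
[array([ 0.16, -0.55, -0.61]), array([ 0.16, -0.55, -0.61]), array([ 0.16, -0.55, -0.61])]
```

View pics/w.png

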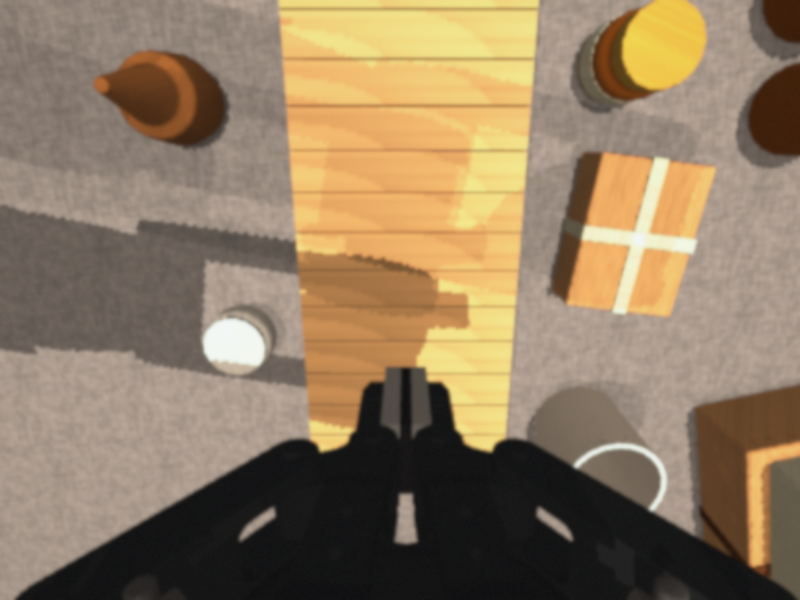

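The wrist view shows the deck running straight up the picture and centred at x≈408. Board gaps appear at rows ≈ 60, 105, 150, 192, 233, 306 and 340, and no goods are in the way. I use the gaps to fix the board phase.

Run:
```python
from h import *
from scipy.signal import find_peaks
im=np.load("w.npz")["im"]; m=camera_model("wrist"); K=np.array(m["K"]); A=rot(m["attitude"]); c=np.array(m["position"])
g=cv2.cvtColor(im,cv2.COLOR_RGB2GRAY).astype(float)
def ray(u,v):
    d=A@np.array([(u-K[0,2])/K[0,0],(v-K[1,2])/K[1,1],1]); return c+d*(.06-c[2])/d[2]
a=np.radians(-5.33); ex=np.array([np.cos(a),np.sin(a)]); ey=np.array([-np.sin(a),np.cos(a)])
for lo,hi in((200,235),(300,322)):
    p=g[:,lo:hi].mean(1); r=cv2.GaussianBlur(p[:,None],(0,0),5)[:,0]-p
    k,_=find_peaks(r[:250],height=4,distance=12); 
    ys=np.array([(ray((lo+hi)/2,i)[:2]-[.53,-.03])@ey*1000 for i in k])
    print(k,ys.round(1),((ys+13)%26-13).round(1))
for v in(60,150,220):
    row=cv2.cvtColor(im,cv2.COLOR_RGB2HSV)[v,:,1]; e=np.where(row>80)[0]; e=e[(e>170)&(e<350)]
    print([((ray(u,v)[:2]-[.53,-.03])@ex*1000).round(1) for u in(e.min(),e.max())])
```

```text
[  5  37  67  96 123 148 164 196 218 239] [157.7 131.7 105.9  79.4  53.5  28.1  11.1 -24.5 -50.5 -76.5] [ 1.7  1.7  1.9  1.4  1.5  2.1 11.1  1.5  1.5  1.5]
[  5  37  67  96 123 148 173 196 218 239] [158.  131.9 106.1  79.7  53.7  28.3   1.6 -24.2 -50.2 -76.2] [2.  1.9 2.1 1.7 1.7 2.3 1.6 1.8 1.8 1.8]
[np.float64(-74.8), np.float64(75.2)]
[np.float64(-74.2), np.float64(75.4)]
[np.float64(-74.1), np.float64(76.0)]
```

Emit:
arm_command(series=[[0.013,0,0.05,0,0,0,0],[0.013,0,0.1,0,0,0,0],[0.013,0,0.14,0,0,0,0],[0.013,0,0.16,0,0,0,0],[0.013,0,0.16,0,0,0,0]])

```text
time_s: 2.15
eef_pos: [0.5283, -0.0129, 0.137]
eef_rot: [-0.003, 0.738, 0.675, -0.002]
wrist_force: [-1.3, 0.4, 0.5]
opening: 0.0
```

Emit:
arm_command(series=[[0,0,0.002,0,0,0,0],[0,0,0.004,0,0,0,0],[0,0,0.005,0,0,0,0],[0,0,0.005,0,0,0,0],[0,0,0.005,0,0,0,0]])

```text
time_s: 2.65
eef_pos: [0.5318, -0.0153, 0.136]
eef_rot: [0.001, 0.739, 0.674, 0.0]
wrist_force: [0.3, -0.1, 0.4]
opening: 0.005
```

Emit:
arm_command(series=[[0,0,0.001,0,0,0,0],[0,0,0.002,0,0,0,0],[0,0,0.0025,0,0,0,0],[0,0,0.003,0,0,0,0],[0,0,0.003,0,0,0,0]])

```text
time_s: 3.15
eef_pos: [0.5314, -0.0152, 0.1322]
eef_rot: [-0.0, 0.739, 0.674, -0.0]
wrist_force: [-0.4, -0.3, -0.0]
opening: -0.004
```

Emit:
arm_command(series=[[0,0,0.0005,0,0,0,0],[0,0,0.001,0,0,0,0],[0,0,0.001,0,0,0,0],[0,0,0.001,0,0,0,0],[0,0,0.001,0,0,0,0]])

```text
time_s: 3.65
eef_pos: [0.5314, -0.0152, 0.1313]
eef_rot: [0.0, 0.738, 0.674, -0.0]
wrist_force: [0.1, -0.1, 0.6]
opening: -0.003
```

Emit:
arm_command(series=[[0,0,0.0005,0,0,0,0],[0,0,0.001,0,0,0,0],[0,0,0.001,0,0,0,0],[0,0,0.001,0,0,0,0],[0,0,0.001,0,0,0,0]])

```text
time_s: 4.15
eef_pos: [0.5315, -0.0152, 0.1303]
eef_rot: [0.0, 0.738, 0.674, -0.0]
wrist_force: [-0.4, -0.3, 0.6]
opening: -0.003
```

```bash
python3 -c "
from h import *
go(.53,-.03,.13,84.67)"
```

```text
t 4.15 pos [ 0.5315 -0.0152  0.1303] F [-0.43 -0.3   0.57] op -0.003
shift [-0.0148 -0.0001  0.0003] turn [0.   0.   0.12]
```

Emit:
arm_command(series=[[0,0,0.0005,0,0,0,0],[0,0,0.001,0,0,0,0],[0,0,0.0015,0,0,0,0],[0,0,0.0015,0,0,0,0],[0,0,0.0015,0,0,0,0]])

```text
time_s: 4.65
eef_pos: [0.5315, -0.0152, 0.1288]
eef_rot: [0.0, 0.739, 0.674, 0.0]
wrist_force: [0.7, -1.2, -0.3]
opening: 0.003
```

Emit:
arm_command(series=[[0,0,0.0005,0,0,0,0],[0,0,0.001,0,0,0,0],[0,0,0.0015,0,0,0,0],[0,0,0.0015,0,0,0,0],[0,0,0.0015,0,0,0,0]])

```text
time_s: 5.15
eef_pos: [0.5315, -0.0152, 0.1273]
eef_rot: [0.0, 0.738, 0.674, 0.0]
wrist_force: [0.1, 0.1, 1.6]
opening: -0.004
```

Emit:
arm_command(series=[[0,0,0.0005,0,0,0,0],[0,0,0.001,0,0,0,0],[0,0,0.0015,0,0,0,0],[0,0,0.0015,0,0,0,0],[0,0,0.0015,0,0,0,0]])

```text
time_s: 5.65
eef_pos: [0.5315, -0.0152, 0.1258]
eef_rot: [0.0, 0.739, 0.674, 0.0]
wrist_force: [0.0, -0.5, 2.3]
opening: -0.0
```

Emit:
arm_command(series=[[0,0,-0.014,0,0,0,0],[0.026,0,-0.014,0,0,0,0],[0.026,0,-0.009,0,0,0,0],[0.026,0,-0.0056,0,0,0,0],[0.026,0,-0.0056,0,0,0,0]])

```text
time_s: 6.15
eef_pos: [0.5334, 0.0105, 0.131]
eef_rot: [-0.0, 0.738, 0.674, -0.0]
wrist_force: [0.2, 1.0, 0.8]
opening: -0.003
```

Emit:
arm_command(series=[[0,0,-0.008,0,0,0,0],[0.026,0,-0.008,0,0,0,0],[0.026,0,-0.003,0,0,0,0],[0.026,0,0,0,0,0,0],[0.026,0,0,0,0,0,0]])

```text
time_s: 6.65
eef_pos: [0.5358, 0.0361, 0.131]
eef_rot: [-0.0, 0.739, 0.674, -0.0]
wrist_force: [-0.3, 0.2, 0.9]
opening: -0.003
```

Emit:
arm_command(series=[[0,0,-0.008,0,0,0,0],[0.026,0,-0.008,0,0,0,0],[0.026,0,-0.003,0,0,0,0],[0.026,0,0,0,0,0,0],[0.026,0,0,0,0,0,0]])

```text
time_s: 7.15
eef_pos: [0.5382, 0.0619, 0.131]
eef_rot: [-0.0, 0.739, 0.674, -0.0]
wrist_force: [0.8, 0.4, -0.2]
opening: -0.001
```

Emit:
arm_command(series=[[0,0,-0.008,0,0,0,0],[0.026,0,-0.008,0,0,0,0],[0.026,0,-0.003,0,0,0,0],[0.026,0,0,0,0,0,0],[0.026,0,0,0,0,0,0]])

```text
time_s: 7.65
eef_pos: [0.5409, 0.0881, 0.1315]
eef_rot: [-0.0, 0.739, 0.674, 0.0]
wrist_force: [0.0, 2.1, 3.0]
opening: 0.002
```

Emit:
arm_command(series=[[0,0,-0.008,0,0,0,0],[0.026,0,-0.008,0,0,0,0],[0.026,0,-0.003,0,0,0,0],[0.026,0,0,0,0,0,0],[0.026,0,0,0,0,0,0]])

```text
time_s: 8.15
eef_pos: [0.5432, 0.1139, 0.1315]
eef_rot: [-0.0, 0.739, 0.674, -0.0]
wrist_force: [-1.1, 3.0, 4.1]
opening: 0.0
```

Emit:
arm_command(series=[[0,0,-0.008,0,0,0,0],[0.002,0,-0.008,0,0,0,0],[0.002,0,-0.008,0,0,0,0],[0.002,0,-0.003,0,0,0,0],[0.002,0,0,0,0,0,0]])

```text
time_s: 8.65
eef_pos: [0.5433, 0.1161, 0.131]
eef_rot: [-0.0, 0.739, 0.674, -0.0]
wrist_force: [-2.1, 0.1, 8.4]
opening: -0.002
```

Emit:
arm_command(series=[[0,0,0,0,0,0,0],[0,0,0.0005,0,0,0,0],[0,0,0.0005,0,0,0,0],[0,0,0.0005,0,0,0,0],[0,0,0.0005,0,0,0,0]])

```text
time_s: 9.15
eef_pos: [0.5433, 0.1161, 0.1311]
eef_rot: [-0.0, 0.738, 0.674, -0.0]
wrist_force: [-2.6, -0.3, 6.8]
opening: -0.002
```

Emit:
arm_command(series=[[0,0,-0.008,0,0,0,0],[-0.03,0,-0.008,0,0,0,0],[-0.03,0,-0.008,0,0,0,0],[-0.03,0,-0.003,0,0,0,0],[-0.03,0,-0.0005,0,0,0,0]])

```text
time_s: 9.65
eef_pos: [0.5406, 0.0866, 0.131]
eef_rot: [-0.0, 0.739, 0.674, -0.0]
wrist_force: [-2.7, -1.9, 7.4]
opening: 0.003
```

Emit:
arm_command(series=[[0,0,0,0,0,0,0],[0,0,0.0005,0,0,0,0],[0,0,0.0005,0,0,0,0],[0,0,0.0005,0,0,0,0],[0,0,0.0005,0,0,0,0]])

```text
time_s: 10.15
eef_pos: [0.5407, 0.0866, 0.1312]
eef_rot: [0.0, 0.738, 0.675, -0.0]
wrist_force: [-3.3, -1.9, 6.8]
opening: 0.0
```

Both boards at +117 and +143 are stiff and about equally so, 7 to 8 N. The other boards tested were soft: +13 took about 2 N at 7 mm, and +39, +65 and +91 gave 1 N or less at about 2 mm. The rib therefore lies under the gap at deck y ≈ +130 mm, so the placing target is the world point (0.5426, 0.1006). Next I raise the arm and take a close look at the lantern.

Emit:
arm_command(series=[[0,0,-0.05,0,0,0,0],[0,0,-0.1,0,0,0,0],[0,0,-0.15,0,0,0,0.085],[0,0,-0.17,0,0,0,0.085],[0.05,-0.03,-0.17,0,0,0,0.085]])

```text
time_s: 10.65
eef_pos: [0.5228, 0.129, 0.3056]
eef_rot: [0.004, 0.74, 0.672, 0.003]
wrist_force: [1.0, 1.1, 0.6]
opening: 0.506
```

Emit:
arm_command(series=[[0.04,-0.03,0,0,0,0,0.085],[0.06,-0.047,0,0,0,0,0.085],[0.06,-0.047,0,0,0,0,0.085],[0.06,-0.047,0,0,0,0,0.085],[0.06,-0.047,0,0,0,0,0.085]])

```text
time_s: 11.15
eef_pos: [0.478, 0.1951, 0.3007]
eef_rot: [0.0, 0.739, 0.674, -0.0]
wrist_force: [0.3, -1.5, -0.8]
opening: 0.996
```

Run:
```python
from h import *
go(.4735,.317,.30,84.67)
im,P=cloud("wrist"); save("x.png",cv2.resize(im,(800,600)))
hsv=cv2.cvtColor(im,cv2.COLOR_RGB2HSV)
d=np.hypot(P[...,0]-.4735,P[...,1]-.317)
for lo,hi,r in((.132,.155,.03),(.05,.1,.06)):
    m=(P[...,2]>lo)&(P[...,2]<hi)&(d<r); Q=P[m]
    print(m.sum(),Q.mean(0).round(4),cv2.minAreaRect(Q[:,:2].astype(np.float32)*1000),cv2.minEnclosingCircle(Q[:,:2].astype(np.float32)*1000),np.argwhere(m).mean(0)*600/384)
```

```text
t 11.15 pos [0.478  0.1951 0.3007] F [ 0.27 -1.45 -0.82] op 0.996
shift [ 0.121  -0.0156  0.0007] turn [-0.    0.02  0.12]
1494 [0.4735 0.3194 0.141 ] ((473.4200439453125, 319.2576599121094), (27.665552139282227, 27.748905181884766), 67.82987213134766) ((473.4344177246094, 319.4945373535156), 14.224003791809082) [ 39.59797523 369.74669511]
4987 [0.4749 0.3142 0.0896] ((473.2748718261719, 319.35614013671875), (70.06331634521484, 70.33658599853516), 76.67930603027344) ((473.3869934082031, 319.0970764160156), 48.95342254638672) [ 69.78550481 380.21230199]
```

View pics/x.png

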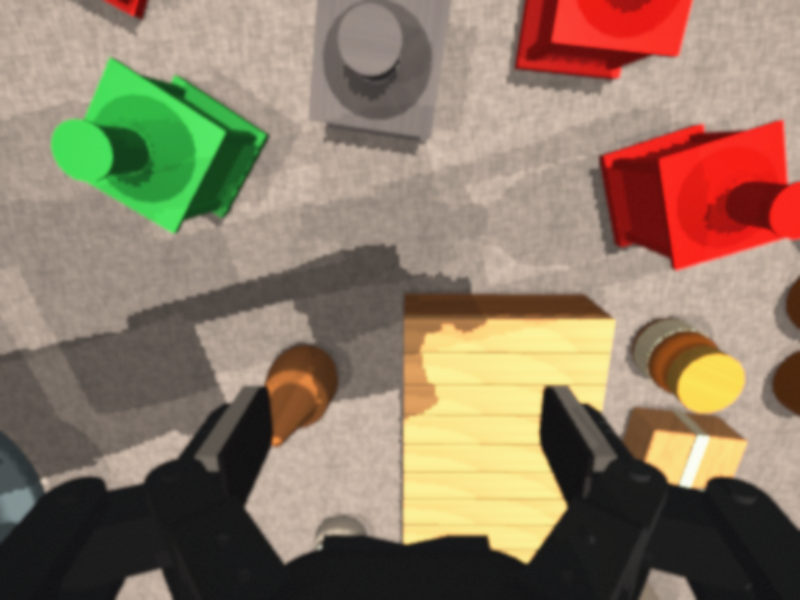

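The close view shows the grey lantern's cap at (370,40) with clear space around it. The chimney axis is at (0.4734, 0.3193), and the cap measures 27.7 mm, which fits. Its foot is turned about 8° from the deck, so I turn the gripper with it and go down.

Emit:
arm_command(series=[[0.048,-0.006,0,0,0,2,0.085],[0.096,-0.012,0,0,0,4,0.085],[0.123,-0.0164,0,0,0,8,0.085],[0.123,-0.0164,0,0,0,8,0.085],[0.123,-0.0164,0,0,0,8,0.085]])

```text
time_s: 11.7
eef_pos: [0.4729, 0.319, 0.3004]
eef_rot: [0.0, 0.783, 0.621, -0.001]
wrist_force: [0.1, 0.4, 0.2]
opening: 0.995
```

```bash
python3 -c "
from h import *
go(.4734,.3193,.179,76.7)"
```

```text
t 11.7 pos [0.4729 0.319  0.3004] F [0.08 0.38 0.19] op 0.995
shift [0.0006 0.0005 0.1214] turn [-0.02  0.05  0.15]
```

Emit:
arm_command(series=[[0,0,0.04,0,0,0,0.085],[0,0,0.08,0,0,0,0.085],[0,0,0.11,0,0,0,0.085],[0,0,0.121,0,0,0,0.085],[0,0,0.121,0,0,0,0.085]])

```text
time_s: 12.2
eef_pos: [0.4721, 0.3178, 0.1784]
eef_rot: [-0.0, 0.784, 0.621, -0.002]
wrist_force: [-0.3, 0.1, 0.5]
opening: 0.999
```

Emit:
arm_command(series=[[0,0,0,0,0,0,0.03],[0,0,0,0,0,0,0],[0,0,0,0,0,0,0],[0,0,0,0,0,0,0],[0,0,0,0,0,0,0]])

```text
time_s: 12.7
eef_pos: [0.4732, 0.3196, 0.1811]
eef_rot: [0.001, 0.784, 0.621, 0.001]
wrist_force: [1.2, -2.0, 4.0]
opening: 0.261
```

Emit:
arm_command(series=[[0,0,0,0,0,0,0],[0,0,0,0,0,0,0],[0,0,0,0,0,0,0],[0,0,0,0,0,0,0],[0,0,0,0,0,0,0]])

```text
time_s: 13.2
eef_pos: [0.4733, 0.3196, 0.1811]
eef_rot: [0.0, 0.784, 0.621, 0.001]
wrist_force: [1.0, -0.4, 7.0]
opening: 0.262
```

Emit:
arm_command(series=[[0,0,-0.01,0,0,0,0],[0,0,-0.03,0,0,0,0],[0,0,-0.06,0,0,0,0],[0,0,-0.09,0,0,0,0],[0,0,-0.1,0,0,0,0]])

```text
time_s: 13.7
eef_pos: [0.4728, 0.3198, 0.2821]
eef_rot: [0.0, 0.784, 0.621, 0.001]
wrist_force: [0.3, 1.1, -7.3]
opening: 0.259
```

Emit:
arm_command(series=[[0,0,0,0,0,0,0],[0,0,0,0,0,0,0],[0,0,0,0,0,0,0],[0,0,0,0,0,0,0],[0,0,0,0,0,0,0]])

```text
time_s: 14.2
eef_pos: [0.472, 0.3192, 0.2787]
eef_rot: [-0.0, 0.784, 0.621, -0.001]
wrist_force: [-0.0, 0.2, -8.2]
opening: 0.262
```

Run:
```python
from h import *
go(.5426,.1006,.28,84.67)
im,P=cloud("side"); save("y.png",cv2.resize(im[120:280,120:330],None,fx=3.5,fy=3.5))
```

```text
t 14.2 pos [0.472  0.3192 0.2787] F [-0.    0.18 -8.21] op 0.262
shift [-0.1967  0.1186 -0.0013] turn [-0.1   0.06 -7.88]
```

View pics/y.png

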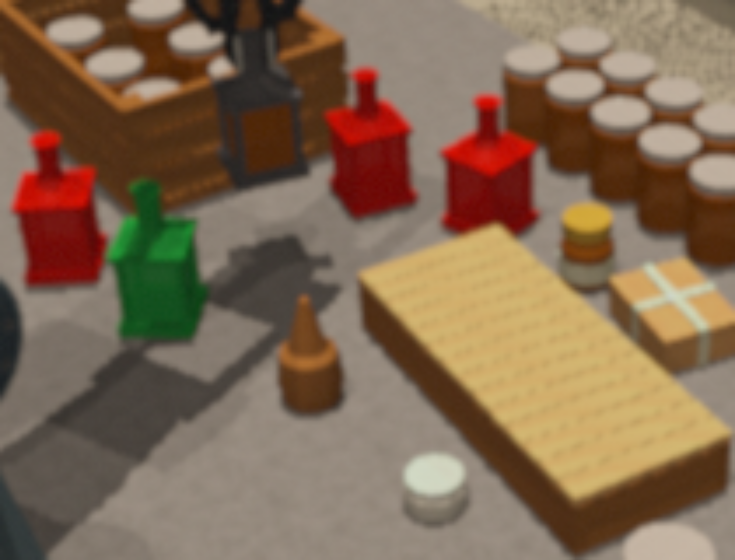

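The crop shows the lantern hanging upright at (262,130), clear of the table, with the other goods in place. The wrist reads 8.2 N. Next I carry it over the spot.

Emit:
arm_command(series=[[-0.02,0.012,0,0,0,-1,0],[-0.05,0.03,0,0,0,-2,0],[-0.08,0.048,0,0,0,-3,0],[-0.11,0.066,0,0,0,-4.5,0],[-0.14,0.084,0,0,0,-6,0]])

```text
time_s: 14.75
eef_pos: [0.5225, 0.1627, 0.2798]
eef_rot: [0.0, 0.75, 0.662, 0.0]
wrist_force: [0.7, -1.0, -8.2]
opening: 0.264
```

```bash
python3 -c "
from h import *
go(.5426,.1006,.28,84.67)"
```

```text
t 14.75 pos [0.5225 0.1627 0.2798] F [ 0.7  -1.02 -8.22] op 0.264
shift [-0.0591  0.0277 -0.0002] turn [ 0.01 -0.   -1.8 ]
```

Emit:
arm_command(series=[[-0.02,0.01,0,0,0,-1,0],[-0.04,0.02,0,0,0,-1.8,0],[-0.056,0.027,0,0,0,-1.8,0],[-0.059,0.0277,0,0,0,-1.8,0],[-0.059,0.0277,0,0,0,-1.8,0]])

```text
time_s: 15.25
eef_pos: [0.5422, 0.1016, 0.2797]
eef_rot: [-0.0, 0.74, 0.672, -0.0]
wrist_force: [-0.5, 1.3, -7.7]
opening: 0.263
```

Emit:
arm_command(series=[[0,0,0.008,0,0,0,0],[0,0,0.017,0,0,0,0],[0,0,0.025,0,0,0,0],[0,0,0.03,0,0,0,0],[0,0,0.03,0,0,0,0]])

```text
time_s: 15.75
eef_pos: [0.5415, 0.1022, 0.2484]
eef_rot: [-0.001, 0.739, 0.673, -0.001]
wrist_force: [0.5, 0.2, -7.8]
opening: 0.262
```

```bash
python3 -c "
from h import *
go(.5426,.1006,.241,84.67)"
```

```text
t 15.75 pos [0.5415 0.1022 0.2484] F [ 0.51  0.17 -7.76] op 0.262
shift [-0.0015  0.0013  0.0074] turn [-0.15  0.01 -0.05]
```

Emit:
arm_command(series=[[-0.001,0,0.002,0,0,0,0],[-0.001,0,0.004,0,0,0,0],[-0.001,0,0.006,0,0,0,0],[-0.001,0,0.007,0,0,0,0],[-0.001,0,0.007,0,0,0,0]])

```text
time_s: 16.25
eef_pos: [0.5422, 0.1009, 0.2428]
eef_rot: [-0.0, 0.74, 0.673, -0.0]
wrist_force: [0.4, -0.4, -7.9]
opening: 0.262
```

Emit:
arm_command(series=[[0,0,0.0005,0,0,0,0],[0,0,0.001,0,0,0,0],[0,0,0.001,0,0,0,0],[0,0,0.001,0,0,0,0],[0,0,0.001,0,0,0,0]])

```text
time_s: 16.75
eef_pos: [0.5423, 0.1009, 0.242]
eef_rot: [0.0, 0.74, 0.673, 0.0]
wrist_force: [0.1, 0.5, -7.9]
opening: 0.262
```

Emit:
arm_command(series=[[0,0,0.0005,0,0,0,0],[0,0,0.001,0,0,0,0],[0,0,0.001,0,0,0,0],[0,0,0.001,0,0,0,0],[0,0,0.001,0,0,0,0]])

```text
time_s: 17.25
eef_pos: [0.5423, 0.1009, 0.2411]
eef_rot: [0.0, 0.74, 0.673, 0.0]
wrist_force: [0.3, -0.7, -5.6]
opening: 0.261
```

Emit:
arm_command(series=[[0,0,0.0005,0,0,0,0],[0,0,0.001,0,0,0,0],[0,0,0.001,0,0,0,0],[0,0,0.001,0,0,0,0],[0,0,0.001,0,0,0,0]])

```text
time_s: 17.75
eef_pos: [0.5424, 0.1009, 0.2402]
eef_rot: [0.0, 0.74, 0.673, 0.0]
wrist_force: [-0.3, 0.4, -3.6]
opening: 0.262
```

Emit:
arm_command(series=[[0,0,0.0003,0,0,0,0],[0,0,0.0005,0,0,0,0],[0,0,0.0005,0,0,0,0],[0,0,0.0005,0,0,0,0],[0,0,0.0005,0,0,0,0]])

```text
time_s: 18.25
eef_pos: [0.5425, 0.1009, 0.2397]
eef_rot: [0.0, 0.74, 0.673, 0.0]
wrist_force: [0.4, 0.7, -1.0]
opening: 0.264
```

The boards carry nearly all the weight after about 1.5 mm of sink. Next I open the fingers and withdraw straight up.

Emit:
arm_command(series=[[0,0,0,0,0,0,0.03],[0,0,0,0,0,0,0.045],[0,0,0,0,0,0,0.065],[0,0,0,0,0,0,0.085],[0,0,0,0,0,0,0.085]])

```text
time_s: 18.75
eef_pos: [0.5423, 0.1009, 0.2395]
eef_rot: [0.0, 0.74, 0.673, 0.0]
wrist_force: [-0.1, -0.3, -0.0]
opening: 0.988
```

Emit:
arm_command(series=[[0,0,0,0,0,0,0.085],[0,0,-0.01,0,0,0,0.085],[0,0,-0.03,0,0,0,0.085],[0,0,-0.06,0,0,0,0.085],[0,0,-0.1,0,0,0,0.085]])

```text
time_s: 19.25
eef_pos: [0.5414, 0.1009, 0.3395]
eef_rot: [-0.001, 0.74, 0.673, -0.001]
wrist_force: [0.3, 0.4, 0.6]
opening: 0.993
```

Emit:
arm_command(series=[[-0.04,0,0,0,0,0,0.085],[-0.08,0,0,0,0,0,0.085],[-0.12,0,0,0,0,0,0.085],[-0.15,0,0,0,0,0,0.085],[-0.15,0,0,0,0,0,0.085]])

```text
time_s: 19.75
eef_pos: [0.5279, -0.0517, 0.3403]
eef_rot: [0.001, 0.741, 0.671, -0.0]
wrist_force: [-0.3, 0.6, 0.4]
opening: 0.997
```

Run:
```python
from h import *
go(.5426,.1006,.28,84.67)
im,P=cloud("side"); a=im[100:300,150:350]
im,P=cloud("wrist"); b=im; d=np.hypot(P[...,0]-.5426,P[...,1]-.1006)
c=[]
for lo,hi,r in((.195,.215,.025),(.15,.172,.06),(.05,.069,.12)):
    m=(P[...,2]>lo)&(P[...,2]<hi)&(d<r); Q=P[m]
    if not len(Q): print(lo,0); continue
    A=np.c_[Q[:,:2]-Q[:,:2].mean(0),np.ones(len(Q))]; s=np.linalg.lstsq(A,Q[:,2],rcond=None)[0]
    print(lo,m.sum(),np.median(Q,0).round(4),"slope",s.round(4),cv2.minAreaRect(Q[:,:2].astype(np.float32)*1000))
save("z.png",np.hstack([cv2.resize(a,(384,384)),cv2.resize(b,(416,384))]))
```

```text
t 19.75 pos [ 0.5279 -0.0517  0.3403] F [-0.31  0.59  0.37] op 0.997
shift [ 0.1531 -0.0004  0.0601] turn [ 0.05  0.08 -0.31]
0.195 0
0.15 1456 [0.5407 0.0865 0.1553] slope [0.0363 0.3977 0.1561] ((540.5357055664062, 85.35133361816406), (20.85316276550293, 49.17567825317383), 84.591064453125)
0.05 12995 [0.5362 0.0433 0.0585] slope [-0.0006 -0.0145  0.0585] ((538.469970703125, 50.723087310791016), (139.7595977783203, 150.29881286621094), 84.70801544189453)
```

View pics/z.png

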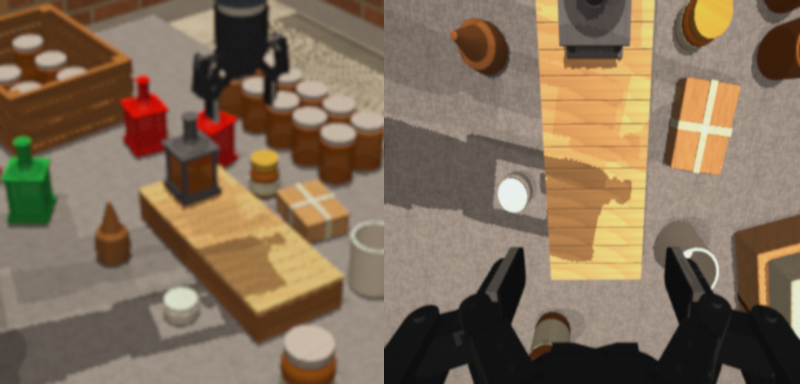

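The lantern stands released on the deck at (190,165) in the left half of the picture. It is upright to the eye, and the other goods have not moved. Next is a numeric check of the cap height and lean.

Run:
```python
from h import *
for n in("scene","side"):
    im,P=cloud(n); d=np.hypot(P[...,0]-.5425,P[...,1]-.1009)
    m=(P[...,2]>.194)&(P[...,2]<.21)&(d<.025); Q=P[m]
    print(n,m.sum(),np.median(Q,0).round(4),cv2.minAreaRect(Q[:,:2].astype(np.float32)*1000))
    m=(abs(P[...,2]-.165)<.012)&(d<.055)&(d>.016); Q=P[m]
    Q=Q[Q[:,2]>.155]; print(" shoulder",len(Q),np.median(Q,0).round(4))
```

```text
scene 90 [0.5428 0.0994 0.2005] ((541.6029052734375, 98.64318084716797), (29.375438690185547, 25.54632568359375), 12.110260963439941)
 shoulder 53 [0.5518 0.096  0.1577]
side 48 [0.5407 0.0976 0.2009] ((540.5536499023438, 99.24116516113281), (30.925724029541016, 23.812410354614258), 86.1085433959961)
 shoulder 38 [0.5297 0.0883 0.1571]
```

```bash
python3 -c "
from h import *
ctrl.hand_in(); print(ctrl.get_obs()['time_s'])"
```

```text
the job is handed in; nothing more can be done
the job is handed in; nothing more can be done
```

The lantern stands released on the deck over the hidden bearer, and I handed the job in at about 20 s of the 72 s allowed; no verdict was reported.

- **Finding the bearer:** I pressed boards one at a time. The board at deck y +13 mm was soft (about 2 N at 7 mm). Those at +39, +65 and +91 mm gave 1 N or less at about 2 mm. Those at +117 and +143 mm were both stiff, at 7–8 N. The first, shorter readings on those two were only 3–4 N, so I pressed both again. From this I took the rib to lie under the gap near +130 mm. I did not press the boards on the other half of the deck.
- **Placing:** I gripped the grey and amber lantern by its chimney (about 8 N, or 0.8 kg). I then set it down over the gap in steps of 1 mm or less, and it sank about 1.5 mm before the boards took its weight.
- **Last checks:** The cap's top is at z 0.2005–0.2009 m, which puts the foot about 1–1.5 mm below the board tops; up to 3 mm is allowed. The cap is within about 2 mm of the release point in the scene view and about 4 mm in the side view. That puts the lean under 2°, though the side view leaves little margin. The wrist force was near zero after release, and in the pictures the other goods had not moved.
- **Disagreement:** The camera estimates of the deck's position along y differed by 1–3 mm. I used a value between them; the foot's size allows for that.

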